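# Square a keepsake box in the gluing jig

### The job

Ready the keepsake box for gluing, pushing only with the fingertips or the outside of the fingers: first, with the sliding jaw still well clear, push the box straight back until its long back side lies flat along the back fence of the jig; then push the sliding jaw along so that it shoves the box home against the end stop and is left snug against it. Never lift, tip or carry the box, and leave the bark tub, glue bottle and awl where they stand.

Things in the scene. Friction and masses are not known exactly. Their poses are not given: they have to be found in the camera images.
- jig: Gluing jig, immovable; turned on the table by up to 0.2 rad. Origin on the table top; x points away from the robot to the back fence, y along the fence to the end stop on the left, z up. Plywood board, top at z = 12 mm, spans x -115 to 110, y -250 to 200 mm. A box that is home has its origin at x 47.5, y 110 mm here and the jig's yaw. A dark flush line along y at x = 37.5 mm is the jaw's track.
- fence (a point): Middle of the back fence's inner face, on the board (jig x 90, y -25, z 12 mm). The fence is a wooden strip 30 mm tall (top at 42 mm above the table), 20 mm thick, along the jig's whole y length.
- stop (a point): Middle of the end stop's inner face, on the board (jig x 22.5, y 175, z 12 mm). The stop is a wooden strip 30 mm tall, 25 mm thick, at the jig's left end, from jig x -45 to 90 mm.
- box: Keepsake box: closed birch box, bark inlay on the lid, brass clasp; 85 (x) x 130 (y) x 50 mm tall, about 0.35 kg, loose on the jig's board, short of the fence, askew by up to 0.3 rad. Origin at the centre of its underside; x points from the clasp side (robot side) to the back side, y along its length to the left. Sliding it takes about 2 to 6 N.
- jaw (a joint): Sliding jaw: wooden block 95 (jig x) x 90 (jig y) x 44 mm tall, steel bolt head on top, at the jig's right end, jig x -10 to 85 mm, 1 mm above the board. Slides only along jig y. Value in m: 0 farthest right, grows to the left, starts 0 to 0.04, snug on a box that is home at 0.185. Left face at jig y = -0.140 + value, right face at -0.230 + value. Stays where left; about 3 N to push, plus the box.
- jaw_back (a point): Centre of the jaw's right face, the one to push on, half-way up (35 mm above the table); jig x = 37.5 mm. Moves with the jaw.
- tub: Bystander: round bark tub with lid and knob, 78 mm wide, 98 mm tall; origin at the centre of its underside. Stands left of or behind the jig.
- glue: Bystander: white glue bottle, 54 mm wide, 130 mm tall; origin at the centre of its underside. Stands behind or left of the jig.
- awl: Bystander: awl with wooden handle, 150 mm long, under 35 mm tall, lying on the table in front of the jig (robot side), roughly along the jig's y.
There are look-alikes about, which are no part of the job. There is more than one size of the box; the job needs the smallest.

How it is judged:
By the outcome, as a careful person would: the job done as asked, in the order asked, and still so for the second after the job is handed in, with the robot touching nothing.
It also fails if it takes over 58 s, if anything falls off the work surface, if the arm or the gripper's body presses on something with over 40 N, if the wrist force passes 120 N, or if a joint passes its speed limit or range.

### The arm

A 6-joint arm with a two-finger parallel gripper is mounted at the origin on the work surface. World frame = base frame: x ahead of the robot, y to its left, z up, the work surface at z = 0. Lengths are in m, angles in rad, forces in N, time in s.
With the tool pointing down it reaches from about 0.35 to 0.925 m from the base axis. Payload 6.4 kg.
Tool frame: the origin (TCP) lies between the finger pads; the fingertips stand 11 mm ahead of it and the grasp point (between the pads) lies 8 mm behind it; z points along the fingers, y is the line along which they close (so a half turn about z gives the same grasp; the last joint's range is limited). The gripper opens to 85 mm and grips with 20 to 120 N. Pads are 22 mm wide; open, the fingers measure 114 mm over their backs; the gripper's body (76 mm by 85 mm) begins 54 mm behind the grasp point. The pads swing forward as they close: fully open they stand 13 mm farther back than shut.
Start: joints at [1.075, 0.245, 1.558, -0, 1.339, -0.174], TCP at [0.206, 0.617, 0.242] pointing down, gripper open.
Joint ranges: [-3.13, 3.13], [-1.02, 2.26], [0.13, 2.54], [-0.95, 4.09], [0.21, 2.88], [-2.74, 2.74]. Speed limits (rad/s): [2.57, 2.57, 3.14, 3.14, 3.14, 3.14].

### API

Orientations are given as a rotation vector (axis times angle).
In Python, from cell import env, imaging gives the robot as it stands.
- The arm moves only by the tool jog_arm, never from a script. Its argument "targets" is a list of rows, each a list of 6 numbers: the shift along the tool's x, y, z in mm, then the turn, a rotation vector about the tool's x, y, z in rad. A call has 1 to 20 rows; each row shifts and turns the commanded pose from where the row before left it, along the tool's axes as they then stand; what a row does not reach is not made up. A row lasts 1/10 s, in which the tool goes at most 50 mm and 8.59 degrees, less where a joint would pass 70% of its speed; a pose out of reach is approached as far as the arm can. A call with a gripper value outside its range is refused whole. "grip" is the gripper command: -1 is shut, 1 is fully open, values between are in proportion, set as the call begins (left out, the last holds). The fingers move at their own pace and stop on an object; "force" is the grip in N (left out, the last holds). Time passes only in rows, so rows that do not move let the fingers close. It gives the time, the measured TCP pose, the force, the opening and the grip force at its end, in the units of the state.
- env.get_obs(): the state, without advancing time (a new reading comes with each control period).
- imaging.snapshot(name): name is "scene" or "top"; returns a dict with "image" (420x560x3 uint8, blue, green, red), "mtx" (3x3 intrinsics, pixels), "k1" (the pictures are not rectified: a ray, as slopes to the right and down, at radius r is drawn at 1 + k1 r^2 times it, then the intrinsics apply), "R" (3x3) and "t" (3): a world point X has camera coordinates R X + t. Camera axes: x right, y down, z forward; pixel columns grow to the right and rows downward; lengths in m; the calibration is good to about 2 mm. A picture is of the moment at which its call begins. There is no depth.
- env.finish_job(): hands the job in; it is judged then, once.
The state is a dict: "clock": time; "qpos": joint angles; "joint_vel": joint speeds; "effort": joint torques, N m; "position": TCP position; "tool_rot": TCP orientation; "wrist_force": force on the tool from outside, world axes, zero at the start; "torque": the same for the moment, N m; "finger_gap": finger opening in m; "grip_force": force on a finger pad.
Only numpy, scipy, OpenCV 4.12 (cv2) and the standard library are available. Lean on these libraries where they do the work, as an engineer would, in place of code of your own. Each camera call takes 0.05 s, during which the arm holds its last target. There are 200 camera calls.

## Working session

There is one attempt and no reset: what is moved stays moved. The work goes in short steps, Python scripts to look and compute and a tool call to move; the robot and the scene stay as the last step left them, time stands still between calls to the robot, and variables do not carry over. Pictures are saved under pics/ and viewed, at most 10 in all, crops included, and the job is handed in when it is done.

Besides the shell and the picture viewer there is one more tool, called after ">>>" as a command line: name --pt "numbers of a row" for each row, then --argument value for the rest. jog_arm: Moves the arm, as the interface text tells. Its arguments: {"type":"object","properties":{"targets":{"type":"array","items":{"type":"array","items":{"type":"number"}}},"grip":{"type":"number"},"force":{"type":"number"}},"required":["targets"]}

```bash
mkdir -p pics; ls
cat > h.py <<'E'
import numpy as np, cv2
from cell import env, imaging
def snap(n,f=None):
    s=imaging.snapshot(n)
    if f: cv2.imwrite(f,s["image"])
    return s
def ray(s,px,z):
    K=np.array(s["mtx"]);R=np.array(s["R"]);t=np.array(s["t"])
    px=np.atleast_2d(np.array(px,float))
    d=np.array([s["k1"],0,0,0],float)
    u=cv2.undistortPoints(px.reshape(-1,1,2),K,d).reshape(-1,2)
    c=-R.T@t
    v=np.c_[u,np.ones(len(u))]@R
    return c+v*((z-c[2])/v[:,2])[:,None]
def proj(s,X):
    R=np.array(s["R"]);rv,_=cv2.Rodrigues(R)
    return cv2.projectPoints(np.array(X,float).reshape(-1,3),rv,np.array(s["t"],float),np.array(s["mtx"]),np.array([s["k1"],0,0,0.]))[0].reshape(-1,2)
E
python3 - <<'E'
from h import *
for n in("scene","top"):
    s=snap(n,f"pics/{n}0.png"); print(n,-np.array(s["R"]).T@s["t"],s["k1"],s["mtx"])
print(env.get_obs())
E
```

```text
pics
scene [ 1.52288514 -0.0354746   0.79916363] -0.062139951212224 [[477.7408038    0.         275.92642436]
 [  0.         477.7408038  212.25202099]
 [  0.           0.           1.        ]]
top [0.43652495 0.21201216 1.16731659] -0.1492099891098075 [[456.56774218   0.         272.7911925 ]
 [  0.         456.56774218 205.31228293]
 [  0.           0.           1.        ]]
{'clock': 0.1, 'qpos': array([ 1.07488046e+00,  2.45741929e-01,  1.55891709e+00, -3.60299824e-05,
        1.33872680e+00, -1.74091128e-01]), 'joint_vel': array([-0.00058466, -0.00074459, -0.00249826, -0.00057231,  0.000854  ,
        0.0010707 ]), 'effort': array([ 2.49420674e-05, -4.30672717e+01, -3.27128291e+01, -1.25645929e-04,
        2.82703935e-03,  1.74660687e-05]), 'position': array([0.20534935, 0.61618332, 0.24127856]), 'tool_rot': array([-5.03240155e-01, -3.10045976e+00,  2.67774615e-03]), 'wrist_force': array([-0.95498713, -0.70097077, -0.50546388]), 'torque': array([ 0.03425973,  0.02272173, -0.01649407]), 'grip_force': 0.0, 'finger_gap': 0.08531685310120621}
```

View pics/top0.png

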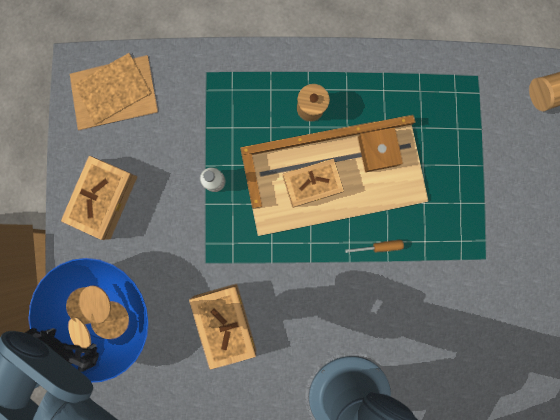

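View pics/scene0.png

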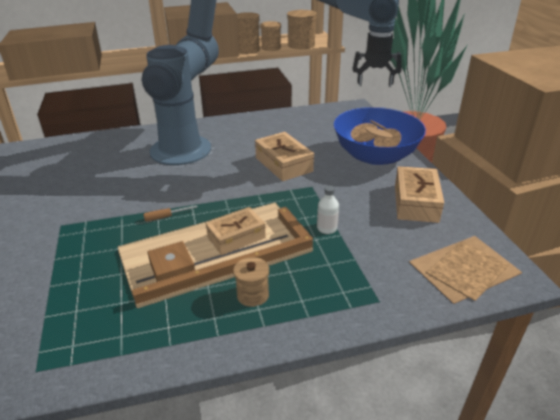

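Top view: jig spans about (241,118)–(428,235), jaw at (381,149), box lid at (313,183), tub (313,100), glue (211,180), awl (375,247). A crop follows for corners.

Run:
```python
import cv2
i=cv2.imread("pics/top0.png")[110:240,235:435]
cv2.imwrite("pics/crop0.png",cv2.resize(i,(800,520),interpolation=cv2.INTER_CUBIC))
```

```text
(no output)
```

View pics/crop0.png

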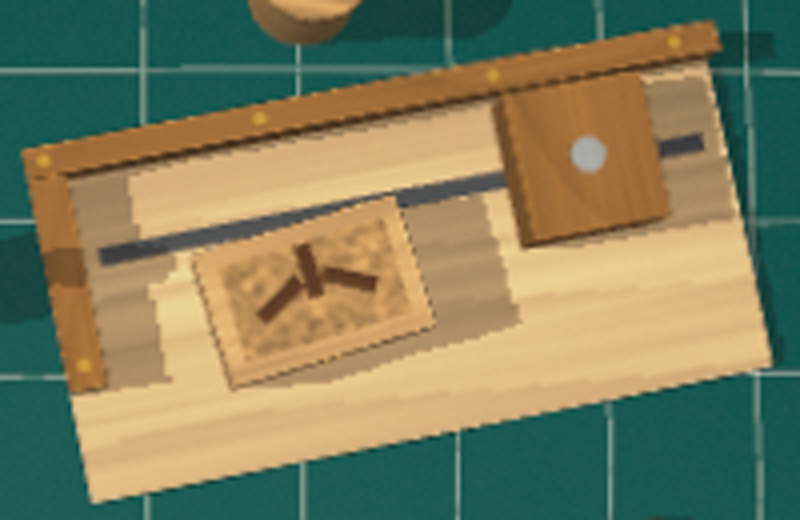

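Crop (4x, offset 235,110): fence-top back corners (24,150),(714,20); board front corners (92,502),(772,366); lid corners (193,252),(398,197),(435,325),(232,388); jaw top corners (498,95),(668,212),(525,246).

```bash
cat >> h.py <<'E'
def fit2(A,B): # B = R A + t
    A=np.array(A,float);B=np.array(B,float);a=A.mean(0);b=B.mean(0)
    th=np.arctan2(*(lambda p,q:((p[:,0]*q[:,1]-p[:,1]*q[:,0]).sum(),(p*q).sum()))(A-a,B-b))
    R=np.array([[np.cos(th),-np.sin(th)],[np.sin(th),np.cos(th)]]);t=b-R@a
    return th,R,t,np.linalg.norm(A@R.T+t-B,axis=1)
E
cat > m.py <<'E'
from h import *
s=snap("top")
c=lambda L:np.array(L)/4+[234.6,109.6]
f=ray(s,c([(24,150),(714,20),(105,388)]),.042)[:,:2]
b=ray(s,c([(92,502),(772,366)]),.012)[:,:2]
th,R,t,e=fit2([(.11,.2),(.11,-.25),(-.045,.175),(-.115,.2),(-.115,-.25)],np.r_[f,b])
print("jig",th,t,e); np.savez("jig.npz",th=th,R=R,t=t)
L=ray(s,c([(193,252),(398,197),(435,325),(232,388)]),.062)[:,:2]
tb,Rb,pb,e=fit2([(.0425,.065),(.0425,-.065),(-.0425,-.065),(-.0425,.065)],L)
print("box",tb,pb,e,"in jig",(pb-t)@R,tb-th,"corners jig",(np.array(L)-t)@R)
J=ray(s,c([(498,95),(668,212),(525,246)]),.057)[:,:2]
print("jaw corners in jig",(J-t)@R)
T=ray(s,[(313,100)],.09)[:,:2];G=ray(s,[(209,174)],.13)[:,:2];A=ray(s,[(404,245),(346,251)],.015)[:,:2]
for X in(T,G,A):print(X,(X-t)@R)
w=lambda x,y:np.round(R@[x,y]+t,4)
print("home",w(.0475,.11),"jawback start",w(.0375,-.23))
o=env.get_obs();import scipy.spatial.transform as q
print(q.Rotation.from_rotvec(o["tool_rot"]).as_matrix())
E
python3 m.py
```

```text
jig 0.18868150421815763 [0.56907253 0.05826828] [0.00209051 0.0001157  0.00240723 0.0015024  0.00092228]
box 0.2744703551098326 [0.54850916 0.09523444] [0.00042033 0.00154937 0.00181849 0.00084273] in jig [-0.0132649   0.04016704] 0.08578885089167496 corners jig [[ 0.02392949  0.10858272]
 [ 0.03323233 -0.02158143]
 [-0.04825078 -0.02790591]
 [-0.06197063  0.10157278]]
jaw corners in jig [[ 0.08480244 -0.09726967]
 [-0.00693081 -0.18764504]
 [-0.01083679 -0.09399224]]
[[0.74542172 0.09598105]] [[0.18029297 0.0039667 ]]
[[0.5616823 0.3409283]] [[0.04575777 0.27902962]]
[[ 0.39108172 -0.14191773]
 [ 0.37789287  0.00893414]] [[-0.21237958 -0.16324852]
 [-0.19703998 -0.01260016]]
home [0.5951 0.1752] jawback start [ 0.649  -0.1606]
[[-9.48677658e-01  3.16243967e-01 -6.73745764e-04]
 [ 3.16244600e-01  9.48676809e-01 -1.29070510e-03]
 [ 2.30989280e-04 -1.43753155e-03 -9.99998940e-01]]
```

```bash
cat > go.py <<'E'
import sys
from h import *
from scipy.spatial.transform import Rotation as Q
def state():
    j=np.load("jig.npz");R,t,th=j["R"],j["t"],float(j["th"])
    o=env.get_obs();p=o["position"];M=Q.from_rotvec(o["tool_rot"]).as_matrix()
    yaw=np.arctan2(M[1,1],M[0,1])-np.pi/2-th
    return o,np.r_[(p[:2]-t)@R,p[2]],yaw,R.T@o["wrist_force"][:2]
if __name__=="__main__":
    o,p,yaw,f=state()
    print("clk",o["clock"],"jig pos mm",np.round(p*1e3,1),"yaw err",round(yaw,4),"F jig",f.round(1),o["wrist_force"].round(1),"gap",o["finger_gap"],"q",o["qpos"].round(2))
    if len(sys.argv)>1:
        d=(np.array(list(map(float,sys.argv[1:4])))-p*1e3); print("tool shift after yaw fix (x,y,z):",(-d[0]).round(1),d[1].round(1),(-d[2]).round(1))
E
python3 go.py -95 40 150
```

```text
clk 0.15 jig pos mm [-252.6  616.3  241.4] yaw err -0.5104 F jig [ 0.9 -0.4] [ 0.9 -0.2  1.3] gap 0.08513094271914927 q [ 1.07  0.25  1.56 -0.    1.34 -0.17]
tool shift after yaw fix (x,y,z): -157.6 -576.3 91.4
```

>>> jog_arm --pt "0 0 0 0 0 -0.127" --pt "0 0 0 0 0 -0.127" --pt "0 0 0 0 0 -0.127" --pt "0 0 0 0 0 -0.127" --grip 0.8

```text
clock: 0.55
position: [0.2055, 0.6164, 0.2418]
tool_rot: [0.3, -3.127, 0.001]
wrist_force: [1.1, 0.2, -0.4]
finger_gap: 0.0769
grip_force: 0.0
```

```bash
python3 go.py -95 40 150
```

```text
clk 0.55 jig pos mm [-252.5  616.5  241.8] yaw err 0.0027 F jig [ 1.1 -0. ] [ 1.1  0.2 -0.4] gap 0.07690411778513043 q [ 1.07  0.25  1.56  0.    1.34 -0.69]
tool shift after yaw fix (x,y,z): -157.5 -576.5 91.8
```

>>> jog_arm --pt "-9.8 -36 5.7 0 0 0" --pt "-9.8 -36 5.7 0 0 0" --pt "-9.8 -36 5.7 0 0 0" --pt "-9.8 -36 5.7 0 0 0" --pt "-9.8 -36 5.7 0 0 0" --pt "-9.8 -36 5.7 0 0 0" --pt "-9.8 -36 5.7 0 0 0" --pt "-9.8 -36 5.7 0 0 0" --pt "-9.8 -36 5.7 0 0 0" --pt "-9.8 -36 5.7 0 0 0" --pt "-9.8 -36 5.7 0 0 0" --pt "-9.8 -36 5.7 0 0 0" --pt "-9.8 -36 5.7 0 0 0" --pt "-9.8 -36 5.7 0 0 0" --pt "-9.8 -36 5.7 0 0 0" --pt "-9.8 -36 5.7 0 0 0" --pt "0 0 0 0 0 0"

```text
clock: 2.25
position: [0.4673, 0.0765, 0.1506]
tool_rot: [0.284, -3.128, 0.001]
wrist_force: [-0.2, 0.1, -0.2]
finger_gap: 0.0767
grip_force: 0.0
```

```bash
python3 go.py -95 40 30
```

```text
clk 2.25 jig pos mm [-96.5  37.  150.6] yaw err -0.0073 F jig [-0.1  0.1] [-0.2  0.1 -0.2] gap 0.07671501804832531 q [-0.08 -0.07  2.07 -0.    1.14 -1.83]
tool shift after yaw fix (x,y,z): -1.5 3.0 120.6
```

>>> jog_arm --pt "0 0 30 0 0 -0.007" --pt "0 0 30 0 0 0" --pt "0 0 25 0 0 0" --pt "0 0 20 0 0 0" --pt "0 0 15 0 0 0" --pt "0 0 0 0 0 0" --pt "0 0 0 0 0 0"

```text
clock: 2.95
position: [0.4662, 0.08, 0.0313]
tool_rot: [0.304, -3.127, -0.0]
wrist_force: [0.3, 0.1, 0.5]
finger_gap: 0.0769
grip_force: 0.0
```

```bash
python3 go.py -30 40 30
python3 - <<'E'
from h import *
snap("top","pics/t1.png");s=snap("scene","pics/s1.png")["image"]
i=cv2.imread("pics/t1.png")[100:250,225:435]
k=s[180:330,100:350]
cv2.imwrite("pics/c1.png",np.vstack([cv2.resize(i,(560,400)),]) if 0 else np.hstack([cv2.resize(i,(392,280)),cv2.resize(k,(400,280))]))
E
```

```text
clk 2.95 jig pos mm [-97.   40.6  31.3] yaw err 0.005 F jig [0.3 0.1] [0.3 0.1 0.5] gap 0.07690632216643821 q [-0.07  0.15  2.11  0.    0.88 -1.83]
tool shift after yaw fix (x,y,z): -67.0 -0.6 1.3
```

View pics/c1.png

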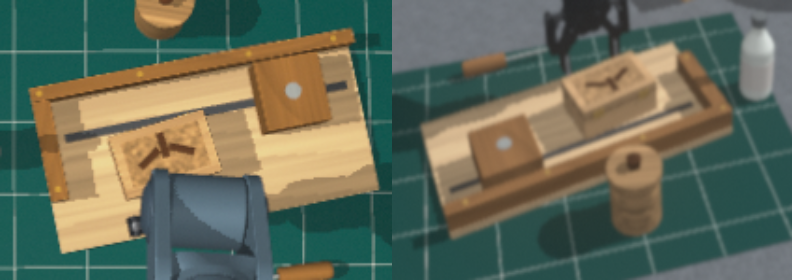

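The gripper stands in front of the box, both fingers straddling its middle (box lid about (165,155) left crop). I narrow the fingers slightly and push.

>>> jog_arm --pt "0 0 0 0 0 0" --pt "0 0 0 0 0 0" --pt "-5 0 0 0 0 0" --pt "-5 0 0 0 0 0" --pt "-5 0 0 0 0 0" --pt "-5 0 0 0 0 0" --pt "-5 0 0 0 0 0" --pt "-5 0 0 0 0 0" --pt "-5 0 0 0 0 0" --pt "-5 0 0 0 0 0" --pt "-5 0 0 0 0 0" --pt "-5 0 0 0 0 0" --pt "-5 0 0 0 0 0" --pt "-5 0 0 0 0 0" --pt "-5 0 0 0 0 0" --pt "-5 0 0 0 0 0" --grip 0.5

```text
clock: 4.65
position: [0.5354, 0.0931, 0.031]
tool_rot: [0.303, -3.127, 0.0]
wrist_force: [-0.7, 0.5, -1.9]
finger_gap: 0.0642
grip_force: 0.7
```

```bash
python3 go.py -6 40 30
python3 - <<'E'
from h import *
t=snap("top")["image"];s=snap("scene")["image"]
cv2.imwrite("pics/c2.png",np.hstack([cv2.resize(t[100:250,225:435],(392,280)),cv2.resize(s[180:330,100:350],(400,280))]))
E
```

```text
clk 4.65 jig pos mm [-26.6  40.5  31. ] yaw err 0.0045 F jig [-0.6  0.6] [-0.7  0.5 -1.9] gap 0.0641766657773737 q [-0.04  0.3   1.93 -0.    0.91 -1.8 ]
tool shift after yaw fix (x,y,z): -20.6 -0.5 1.0
```

View pics/c2.png

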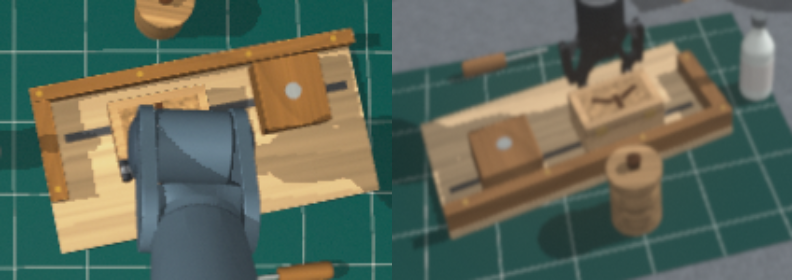

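The box has slid back and squared up, its back edge near the fence (top crop (108..205, 88..100)). Continuing slower.

>>> jog_arm --pt "-4 0 0 0 0 0" --pt "-4 0 0 0 0 0" --pt "-3 0 0 0 0 0" --pt "-2 0 0 0 0 0" --pt "-1 0 0 0 0 0" --pt "-1 0 0 0 0 0"

```text
clock: 5.35
position: [0.5497, 0.096, 0.0311]
tool_rot: [0.303, -3.127, 0.0]
wrist_force: [-3.3, -1.3, 2.5]
finger_gap: 0.0642
grip_force: 2.1
```

>>> jog_arm --pt "-1 0 0 0 0 0" --pt "-1 0 0 0 0 0"

```text
clock: 5.55
position: [0.5517, 0.0963, 0.0311]
tool_rot: [0.303, -3.127, 0.0]
wrist_force: [-4.3, -1.5, 3.1]
finger_gap: 0.064
grip_force: 2.1
```

>>> jog_arm --pt "-1 0 0 0 0 0" --pt "-1 0 0 0 0 0"

```text
clock: 5.75
position: [0.5537, 0.0967, 0.0311]
tool_rot: [0.303, -3.127, 0.0]
wrist_force: [-4.0, -0.5, 3.2]
finger_gap: 0.0638
grip_force: 2.1
```

```bash
python3 go.py -6 40 30
```

```text
clk 5.75 jig pos mm [-7.9 40.6 31.1] yaw err 0.0045 F jig [-4.1  0.3] [-4.  -0.5  3.2] gap 0.063808387249675 q [-0.03  0.33  1.89 -0.    0.92 -1.79]
tool shift after yaw fix (x,y,z): -1.9 -0.6 1.1
```

>>> jog_arm --pt "-1 0 0 0 0 0" --pt "-0.5 0 0 0 0 0"

```text
clock: 5.95
position: [0.5552, 0.097, 0.0311]
tool_rot: [-0.303, 3.127, 0.0]
wrist_force: [-4.2, -1.1, 2.7]
finger_gap: 0.0641
grip_force: 2.2
```

>>> jog_arm --pt "-1 0 0 0 0 0" --pt "0 0 0 0 0 0"

```text
clock: 6.15
position: [0.5564, 0.0973, 0.0311]
tool_rot: [-0.303, 3.126, 0.0]
wrist_force: [-2.7, -1.2, 1.3]
finger_gap: 0.0641
grip_force: 1.2
```

>>> jog_arm --pt "-1 0 0 0 0 0" --pt "0 0 0 0 0 0"

```text
clock: 6.35
position: [0.5566, 0.0973, 0.031]
tool_rot: [0.303, -3.125, 0.0]
wrist_force: [-6.0, -1.1, 5.4]
finger_gap: 0.0639
grip_force: 3.1
```

>>> jog_arm --pt "-1 0 0 0 0 0" --pt "0 0 0 0 0 0"

```text
clock: 6.55
position: [0.5566, 0.0974, 0.0309]
tool_rot: [0.302, -3.123, 0.0]
wrist_force: [-11.2, -3.2, 7.4]
finger_gap: 0.064
grip_force: 5.3
```

>>> jog_arm --pt "-1 0 0 0 0 0" --pt "0 0 0 0 0 0"

```text
clock: 6.75
position: [0.5566, 0.0975, 0.0307]
tool_rot: [0.301, -3.12, 0.0]
wrist_force: [-13.5, -2.5, 11.2]
finger_gap: 0.0637
grip_force: 7.0
```

```bash
python3 go.py -6 40 30
python3 - <<'E'
from h import *
t=snap("top")["image"];s=snap("scene")["image"]
cv2.imwrite("pics/c3.png",np.hstack([cv2.resize(t[120:190,235:375],(400,400)) if 0 else cv2.resize(t[125:195,240:340],(400,280),interpolation=2),cv2.resize(s[195:285,195:325],(400,280),interpolation=2)]))
E
```

```text
clk 6.75 jig pos mm [-4.9 40.9 30.7] yaw err 0.0038 F jig [-13.7   0.1] [-13.5  -2.5  11.2] gap 0.06367792263847798 q [-0.03  0.34  1.87 -0.    0.93 -1.79]
tool shift after yaw fix (x,y,z): 1.1 -0.9 0.7
```

View pics/c3.png

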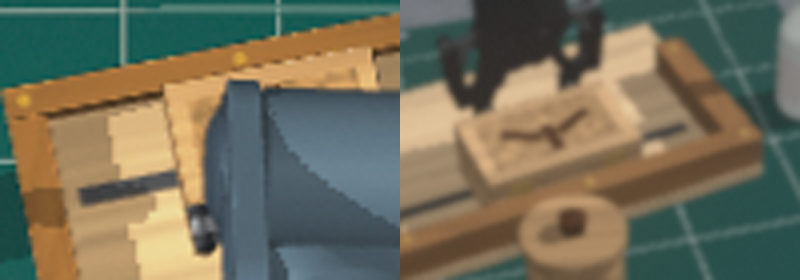

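Box back edge lies flush along the fence (top crop edge (165,90)–(375,50), parallel to the fence). Backing off, rising and going to the jaw's right side.

>>> jog_arm --pt "2 0 0 0 0 0" --pt "4 0 0 0 0 0" --pt "10 0 0 0 0 0" --pt "12 0 0 0 0 0" --pt "12 0 0 0 0 0" --pt "0 0 -30 0 0 0" --pt "0 0 -35 0 0 0" --pt "0 0 -30 0 0 0" --pt "0 0 0 0 0 0"

```text
clock: 7.75
position: [0.523, 0.09, 0.1311]
tool_rot: [-0.302, 3.117, -0.002]
wrist_force: [-0.9, -0.3, -0.5]
finger_gap: 0.0644
grip_force: 0.0
```

>>> jog_arm --pt "-10 -34 0 0 0 0" --pt "-10 -34 0 0 0 0" --pt "-10 -34 0 0 0 0" --pt "-10 -34 0 0 0 0" --pt "-10 -34 0 0 0 0" --pt "-10 -34 0 0 0 0" --pt "-10 -34 0 0 0 0" --pt "-10 -34 0 0 0 0" --pt "0 0 0 0 0 0" --pt "0 0 0 0 0 0" --grip -1

```text
clock: 8.75
position: [0.6499, -0.1617, 0.1249]
tool_rot: [0.301, -3.126, -0.001]
wrist_force: [-0.6, -0.2, 1.1]
finger_gap: -0.0001
grip_force: 0.0
```

```bash
python3 go.py 37.5 -232 35
python3 - <<'E'
from h import *
t=snap("top")["image"]
cv2.imwrite("pics/c4.png",cv2.resize(t[110:240,235:435],(800,520),interpolation=2))
E
```

```text
clk 8.75 jig pos mm [  38.2 -231.3  124.9] yaw err 0.0034 F jig [-0.6 -0.1] [-0.6 -0.2  1.1] gap -0.00014843788391153187 q [-0.41  0.41  1.58  0.    1.16 -2.18]
tool shift after yaw fix (x,y,z): 0.7 -0.7 89.9
```

View pics/c4.png

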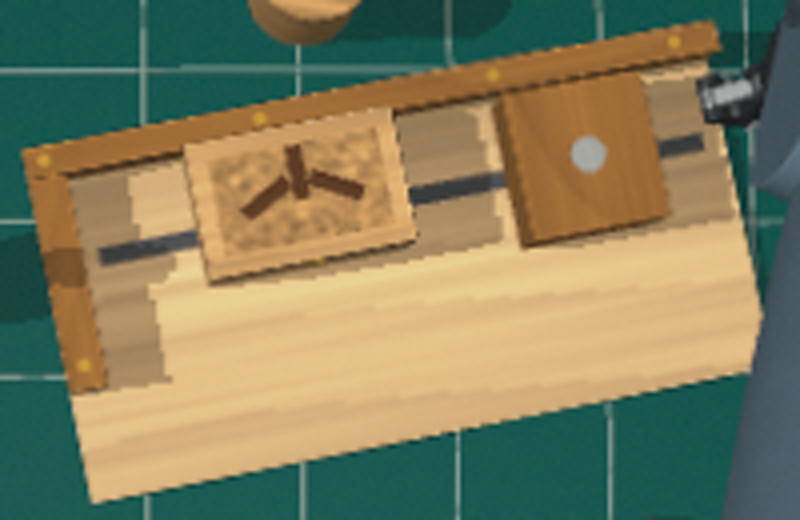

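The box lies flush along the fence (lid (185,148)–(393,108)), the jaw still clear at (498..668). Now down and push the jaw.

>>> jog_arm --pt "0 -1 25 0 0 0" --pt "0 0 25 0 0 0" --pt "0 0 25 0 0 0" --pt "0 0 15 0 0 0" --pt "0 0 0 0 0 0" --pt "0 5 0 0 0 0" --pt "0 5 0 0 0 0" --pt "0 5 0 0 0 0" --pt "0 5 0 0 0 0" --pt "0 5 0 0 0 0" --pt "0 5 0 0 0 0" --pt "0 5 0 0 0 0" --pt "0 5 0 0 0 0" --pt "0 5 0 0 0 0" --pt "0 5 0 0 0 0"

```text
clock: 10.3
position: [0.6413, -0.1133, 0.0364]
tool_rot: [-0.303, 3.126, -0.001]
wrist_force: [0.7, -2.6, 1.9]
finger_gap: 0.0001
grip_force: 1.4
```

```bash
python3 go.py 37.5 -60 35
```

```text
clk 10.3 jig pos mm [  38.8 -182.1   36.4] yaw err 0.0044 F jig [ 0.2 -2.6] [ 0.7 -2.6  1.9] gap 7.493567605408308e-05 q [-0.35  0.49  1.65 -0.    1.   -2.11]
tool shift after yaw fix (x,y,z): 1.3 122.1 1.4
```

>>> jog_arm --pt "0 4 0 0 0 0" --pt "0 4 0 0 0 0" --pt "0 4 0 0 0 0" --pt "0 4 0 0 0 0" --pt "0 4 0 0 0 0" --pt "0 4 0 0 0 0" --pt "0 4 0 0 0 0" --pt "0 4 0 0 0 0" --pt "0 4 0 0 0 0" --pt "0 4 0 0 0 0" --pt "0 4 0 0 0 0" --pt "0 4 0 0 0 0" --pt "0 4 0 0 0 0" --pt "0 4 0 0 0 0" --pt "0 4 0 0 0 0" --pt "0 4 0 0 0 0" --pt "0 4 0 0 0 0" --pt "0 4 0 0 0 0" --pt "0 4 0 0 0 0" --pt "0 4 0 0 0 0"

```text
clock: 12.3
position: [0.626, -0.0353, 0.0361]
tool_rot: [-0.303, 3.126, -0.002]
wrist_force: [3.4, -5.6, -0.2]
finger_gap: -0.0001
grip_force: 2.8
```

```bash
python3 go.py 37.5 -60 35
python3 - <<'E'
from h import *
t=snap("top")["image"]
cv2.imwrite("pics/c5.png",cv2.resize(t[110:240,235:435],(800,520),interpolation=2))
E
```

```text
clk 12.3 jig pos mm [  38.3 -102.6   36.1] yaw err 0.0044 F jig [ 2.3 -6.1] [ 3.4 -5.6 -0.2] gap -7.707028781005429e-05 q [-0.24  0.45  1.72 -0.    0.98 -2.  ]
tool shift after yaw fix (x,y,z): 0.8 42.6 1.1
```

View pics/c5.png

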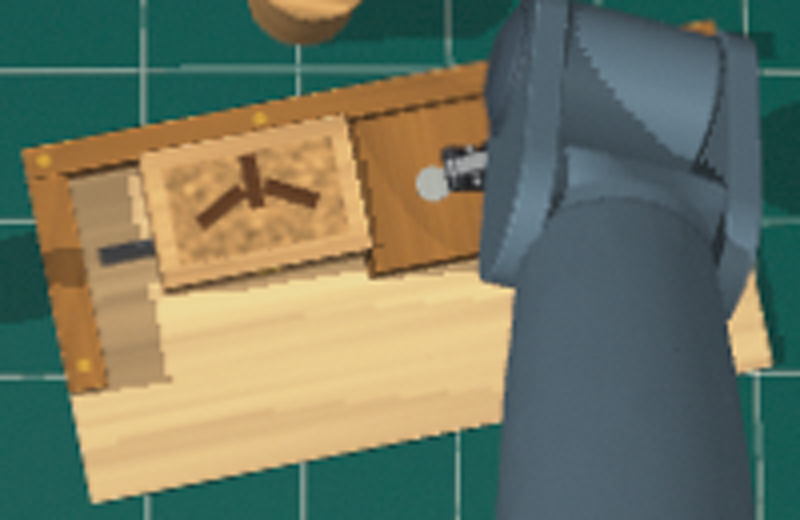

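Jaw touches the box flat (line (350,118)–(372,275)) and shoves it along the fence; about 43 mm remain.

>>> jog_arm --pt "0 4 0 0 0 0" --pt "0 4 0 0 0 0" --pt "0 4 0 0 0 0" --pt "0 4 0 0 0 0" --pt "0 4 0 0 0 0" --pt "0 4 0 0 0 0" --pt "0 3 0 0 0 0" --pt "0 3 0 0 0 0" --pt "0 2 0 0 0 0" --pt "0 2 0 0 0 0" --pt "0 1 0 0 0 0"

```text
clock: 13.45
position: [0.6194, -0.0009, 0.0361]
tool_rot: [-0.303, 3.126, -0.002]
wrist_force: [4.0, -4.5, -0.6]
finger_gap: -0.0
grip_force: 2.6
```

>>> jog_arm --pt "0 1 0 0 0 0" --pt "0 1 0 0 0 0"

```text
clock: 13.65
position: [0.619, 0.0009, 0.0361]
tool_rot: [-0.303, 3.126, -0.002]
wrist_force: [4.9, -4.5, -0.4]
finger_gap: 0.0003
grip_force: 2.6
```

>>> jog_arm --pt "0 1 0 0 0 0" --pt "0 1 0 0 0 0"

```text
clock: 13.85
position: [0.6186, 0.0029, 0.0361]
tool_rot: [-0.303, 3.126, -0.002]
wrist_force: [4.3, -4.6, -0.3]
finger_gap: 0.0
grip_force: 2.6
```

>>> jog_arm --pt "0 1 0 0 0 0" --pt "0 1 0 0 0 0"

```text
clock: 14.05
position: [0.6183, 0.0048, 0.0361]
tool_rot: [-0.303, 3.126, -0.002]
wrist_force: [4.2, -4.1, -1.0]
finger_gap: -0.0003
grip_force: 2.6
```

```bash
python3 go.py 37.5 -60 35
```

```text
clk 14.05 jig pos mm [ 38.3 -61.7  36.1] yaw err 0.0044 F jig [ 3.3 -4.8] [ 4.2 -4.1 -1. ] gap -0.00025970804348090934 q [-0.17  0.43  1.74 -0.    0.97 -1.94]
tool shift after yaw fix (x,y,z): 0.8 1.7 1.1
```

>>> jog_arm --pt "0 1 0 0 0 0" --pt "0 1 0 0 0 0"

```text
clock: 14.25
position: [0.6179, 0.0068, 0.0361]
tool_rot: [-0.303, 3.126, -0.002]
wrist_force: [4.2, -4.8, -1.7]
finger_gap: 0.0002
grip_force: 2.6
```

>>> jog_arm --pt "0 1 0 0 0 0" --pt "0 0.5 0 0 0 0"

```text
clock: 14.45
position: [0.6176, 0.0083, 0.0361]
tool_rot: [-0.303, 3.126, -0.002]
wrist_force: [4.6, -4.1, 0.1]
finger_gap: -0.0002
grip_force: 2.6
```

>>> jog_arm --pt "0 1 0 0 0 0" --pt "0 0 0 0 0 0"

```text
clock: 14.65
position: [0.6175, 0.0091, 0.0361]
tool_rot: [-0.303, 3.126, -0.002]
wrist_force: [4.5, -4.8, -1.0]
finger_gap: 0.0001
grip_force: 2.9
```

>>> jog_arm --pt "0 1 0 0 0 0" --pt "0 0 0 0 0 0"

```text
clock: 14.85
position: [0.6175, 0.0091, 0.0361]
tool_rot: [-0.303, 3.125, -0.005]
wrist_force: [4.4, -8.6, -1.6]
finger_gap: 0.0002
grip_force: 4.7
```

Contact; a little firmer so it is snug.

>>> jog_arm --pt "0 1 0 0 0 0" --pt "0 0 0 0 0 0"

```text
clock: 15.05
position: [0.6175, 0.0092, 0.0361]
tool_rot: [-0.303, 3.125, -0.007]
wrist_force: [4.9, -12.5, -2.4]
finger_gap: 0.0001
grip_force: 6.5
```

>>> jog_arm --pt "0 1.5 0 0 0 0" --pt "0 0 0 0 0 0" --pt "0 0 0 0 0 0"

```text
clock: 15.35
position: [0.6175, 0.0093, 0.0362]
tool_rot: [-0.303, 3.125, -0.011]
wrist_force: [6.1, -17.8, -3.7]
finger_gap: -0.0002
grip_force: 9.1
```

```bash
python3 go.py 37.5 -60 35
```

```text
clk 15.35 jig pos mm [ 38.4 -57.2  36.2] yaw err 0.0048 F jig [  2.7 -18.6] [  6.1 -17.8  -3.7] gap -0.00024352101577881366 q [-0.17  0.43  1.74 -0.01  0.97 -1.93]
tool shift after yaw fix (x,y,z): 0.9 -2.8 1.2
```

Snug at 18 N, jaw at its expected end. Back off, rise and check.

>>> jog_arm --pt "0 -3 0 0 0 0" --pt "0 -3 0 0 0 0" --pt "0 -10 0 0 0 0" --pt "0 -20 0 0 0 0" --pt "0 -20 0 0 0 0" --pt "0 0 -30 0 0 0" --pt "0 0 -40 0 0 0" --pt "0 0 -40 0 0 0" --pt "0 -40 0 0 0 0" --pt "0 -40 0 0 0 0" --pt "0 -40 0 0 0 0" --pt "0 -40 0 0 0 0" --pt "0 0 0 0 0 0" --pt "0 0 0 0 0 0" --pt "0 0 0 0 0 0"

```text
clock: 16.85
position: [0.6574, -0.1981, 0.1456]
tool_rot: [0.304, -3.126, -0.002]
wrist_force: [-0.1, 0.0, -0.1]
finger_gap: 0.0002
grip_force: 0.0
```

```bash
python3 go.py
python3 - <<'E'
from h import *
t=snap("top")["image"]
cv2.imwrite("pics/c6.png",cv2.resize(t[110:240,235:435],(800,520),interpolation=2))
E
```

```text
clk 16.85 jig pos mm [  38.6 -268.4  145.6] yaw err 0.0049 F jig [-0.1  0. ] [-0.1  0.  -0.1] gap 0.00017187825727577283 q [-0.46  0.42  1.52  0.    1.2  -2.22]
```

View pics/c6.png

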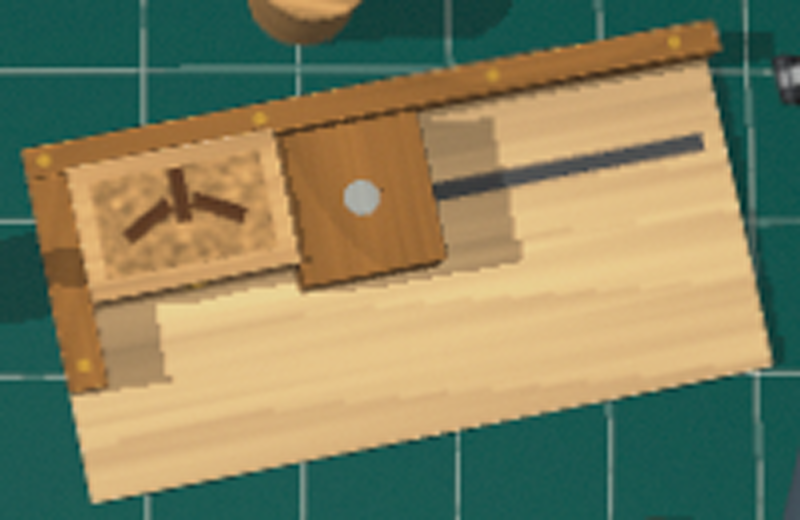

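The box is home in the corner: its lid, (68,170)–(298,265), touches both fence and stop. The jaw sits flush against its right side at (278,132)–(300,290).

```bash
python3 -c "
from cell import env
print(env.finish_job())"
```

```text
the job is handed in; nothing more can be done
None
```

The job is handed in: I pushed the box back flat along the fence first, then used the jaw to shove it home against the end stop, and the last picture shows the jaw left snug on it with the arm clear.

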